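# Hold the grinder lid on pulse

## Robot

A 6-joint arm with a two-finger parallel gripper is mounted at the origin on a cart in front of the work surface, level with it; the furniture and walls round the work are solid. World frame = base frame: x ahead of the robot, y to its left, z up, the work surface at z = 0. Lengths are in mm, angles in rad, forces in N, time in s.
With the tool pointing down it reaches from about 350 to 775 mm from the base axis. Payload 7.3 kg.
Tool frame: the origin (TCP) lies between the finger pads, 19 mm behind the fingertips; this is the grasp point; z points along the fingers, y is the line along which they close (so a half turn about z gives the same grasp; the last joint's range is limited). The gripper opens to 92 mm and grips with 3 to 60 N. Pads are 19 mm wide; open, the fingers measure 130 mm over their backs; the gripper's body (75 mm by 190 mm) begins 47 mm behind the grasp point.
Start: joints at [-1.452, 0.342, 1.524, -0, 1.275, -0.146], TCP at [137.423, -506.713, 245.541] pointing down, gripper open.
Joint ranges: [-2.53, 2.53], [-0.77, 2.02], [0.04, 2.7], [-1, 4.14], [0.28, 2.66], [-3.11, 3.11]. Speed limits (rad/s): [2.57, 2.57, 3.14, 3.14, 3.14, 3.14].

## Interface

Orientations are given as [roll, pitch, yaw] about the fixed x, y, z axes, in that order (R = Rz(yaw) Ry(pitch) Rx(roll)).
In Python, from plant import get_obs, vision, workorder gives the robot as it stands.
- The arm moves only by the shell command python3 -m pendant 'ROWS' [OPENING]. ROWS is a JSON object of lists of equal length, an entry for each row: "dp": the shift along the tool's x, y, z in m, a list of three; "rotation": the turn, a rotation vector about the tool's x, y, z in rad, a list of three. A call has 1 to 8 rows; each row is the pose to reach, as a shift and turn from the pose commanded when the call began, along the tool's axes at that moment; what a row does not reach only later rows make up. A row lasts 1/8 s, in which the tool goes at most 62.5 mm and 10.7 degrees, less where a joint would pass 70% of its speed; a pose out of reach is approached as far as the arm can. A call with a gripper value outside its range is refused whole. OPENING is the finger opening in m, from 0 to 0.0918, set as the call begins (- or left out, the last holds). The fingers move at their own pace and stop on an object; the grip force is fixed at half the most. Time passes only in rows, so rows that repeat a pose let the fingers close. It gives the time, the measured TCP pose, the force, the opening and the grip force at its end, in the units of the state.
- get_obs(): the state, without advancing time (a new reading comes with each control period).
- vision.capture(name): name is "scene" or "top" or "wrist"; returns a dict with "pixels" (420x560x3 uint8, red, green, blue), "vfov" (degrees; the focal length in pixels is half the picture's height over the tangent of half this angle, whatever the lens; pixels are square), "cx", "cy" (the principal point, pixels), "pose" (4x4, takes a point from camera to world coordinates); the wrist camera has in their place "T_tool_cam" (4x4, takes a point from camera to tool coordinates, whose origin is the TCP and whose axes are the flange's). Camera axes: x right, y up, looking along -z (the intrinsics and any distortion apply to the point x, -y, -z); pixel columns grow to the right and rows downward; lengths in mm; the calibration is good to about 2 mm. The wrist camera is an equidistant fisheye: a pixel r from the principal point sees the ray r / f radians off the axis. A picture is of the moment at which its call begins: read the wrist's pose just before it. There is no depth.
- workorder.close_job(): hands the job in; it is judged then, once.
The state is a dict: "time": time; "joint_positions": joint angles; "dq": joint speeds; "tau": joint torques, N m; "tool_pos": TCP position; "tcp_rot": TCP orientation; "contact_force": force on the tool from outside, world axes, zero at the start; "moment": the same for the moment, N m; "grip_width": finger opening in mm; "finger_force": force on a finger pad.
Only numpy, scipy, OpenCV 4.12 (cv2) and the standard library are available. Lean on these libraries where they do the work, as an engineer would, in place of code of your own. Each camera call takes 0.05 s, during which the arm holds its last target. There are 200 camera calls.

## Task

Pick up the loose coffee grinder lid by its bar and set it in the grinder's collar so that its two lugs drop through the two openings at the white marks and it sits fully down. Then twist it clockwise (seen from above) to the orange pulse marks, about halfway to the red lock marks, without letting it go over the lock click, and finish still gripping it there against its return spring. Leave the other things on the worktop where they are.

Things in the scene. Friction and masses are not known exactly. Their poses are not given: they have to be found in the camera images.
- grinder: Electric coffee grinder, fixed to the worktop: round aluminium body 104 mm across, 110 mm high, black collar on top. Origin: centre of its underside, z up. White marks on the rim at its +x and -x show the two lug openings; seen from above, orange pulse marks stand 0.61 rad (35 deg) clockwise of them, red lock marks 1.30 rad (75 deg) clockwise. A half turn of it looks the same.
- collar (a point): On the grinder's axis at the collar's top, 110 mm above its underside; axes as the grinder's. The bore is 61 mm across at the top lip (4 mm thick), wider below, 26 mm deep. The two openings in the lip, at +x and -x, are 14 mm wide at the bore and reach 37 mm from the axis.
- pulse_mark (a point): One of the two orange pulse marks on the collar's rim, 46.5 mm from the grinder's axis, 110 mm above its underside; the other lies straight across. The lid's white ticks shall point at them.
- lid: Grey bayonet lid, 80 mm across, 53 mm high, 0.12 kg, loose, skirt down. Origin: centre of its underside, z up. Skirt 57 mm across with bevelled foot, height 0 to 16 mm; cap 80 mm across, 16 to 24 mm, white ticks at +x and -x; on top a black bar, 56 mm long along x, 16 mm wide along y, 24 to 53 mm high, gripped across its width. A half turn of it looks the same.
- lid_lug (a point): Tip of the lug at the lid's +x, 35 mm from its axis; a like one at -x. Lugs are 10 mm wide, 5.5 to 10 mm above the lid's underside. The lid enters with its x along the grinder's x (2 mm or 0.06 rad play). Seated, the cap rests on the collar and the lid's origin is 94 mm above the grinder's; it then turns clockwise only, with 2 mm upright play under the lip.
- lid_grip (a point): On the lid's axis 46 mm above its underside: the height for the TCP when gripping the bar from above (the fingertips then just clear the cap).
- switch_ring (a joint): Hidden sprung ring that the lugs push: rad, 0 at rest, grows clockwise, stop at 1.27; reads the lid's turn less about 0.09 (0.52 at the orange marks). It turns the lid back when let go: 0.04 N m at 0, 0.10 at the orange marks, 0.19 at the stop. The lugs touch the lock's two sprung balls at 0.76 rad of lid turn; past 0.87 the lid is going over the click.
- jar_2: Bystander: glass jar of red preserve with dark lid, 73 mm across, 82 mm high. Origin: centre of its underside.
- matchbox: Bystander: red matchbox, 58 x 95 x 22 mm. Origin: centre of its underside.
- mill: Bystander: salt shaker with grey cap, 44 mm across, 90 mm high. Origin: centre of its underside.
- spice_jar: Bystander: spice jar with green cap, 46 mm across, 106 mm high. Origin: centre of its underside.
- mug_tall: Bystander: white patterned mug, 82 mm across, 117 mm over the handle, 91 mm high. Origin: centre of its underside.
Mind the look-alikes: they are no part of the job. What is shaped like the grinder but purple is not meant.

How it is judged:
By the outcome, as a careful person would: the job done as asked, in the order asked, and still so for the second after the job is handed in, while the arm keeps its last pose, push and grip.
It also fails if it takes over 40 s, if anything falls off the work surface, if the arm or the gripper's body presses on something with over 40 N, if the wrist force passes 120 N, or if a joint passes its speed limit or range.

## Working session

There is one attempt and no reset: what is moved stays moved. The work goes in short steps, Python scripts to look and compute and a shell command to move; the robot and the scene stay as the last step left them, time stands still between calls to the robot, and variables do not carry over. Pictures are saved under pics/ and viewed, at most 10 in all, crops included, and the job is handed in when it is done.

```bash
mkdir -p pics; ls; cat > h.py <<'E'
import numpy as np, cv2
from plant import get_obs, vision, workorder
def snap(n,fn=None):
    c=vision.capture(n)
    if fn: cv2.imwrite('pics/'+fn,cv2.cvtColor(c['pixels'],cv2.COLOR_RGB2BGR))
    return c
def f(c): return c['pixels'].shape[0]/2/np.tan(np.radians(c['vfov'])/2)
def ray(c,u,v,pose=None):
    F=f(c); a=np.array([(u-c['cx'])/F,(v-c['cy'])/F])
    if pose is None: d=np.array([a[0],-a[1],-1]); P=np.array(c['pose'])
    else:
        r=np.hypot(*a); s=np.sin(r)/max(r,1e-9); d=np.array([a[0]*s,-a[1]*s,-np.cos(r)]); P=pose
    return P[:3,3],P[:3,:3]@d
def onz(c,u,v,z,pose=None):
    o,d=ray(c,u,v,pose); return o+d*(z-o[2])/d[2]
def toolpose(o):
    from scipy.spatial.transform import Rotation as R
    T=np.eye(4); T[:3,:3]=R.from_euler('xyz',o['tcp_rot']).as_matrix(); T[:3,3]=o['tool_pos']; return T
E
python3 - <<'E'
from h import *
o=get_obs(); print(o)
for n in ['scene','top']:
    c=snap(n,n+'0.png'); print(n,c['vfov'],c['cx'],c['cy'],np.round(c['pose'],3).tolist(),[k for k in c])
E
```

```text
pics
{'time': 0.0, 'joint_positions': array([-1.45200467e+00,  3.42734978e-01,  1.52502360e+00,  3.04879563e-06,
        1.27538796e+00, -1.46005561e-01]), 'dq': array([-7.26039610e-04,  1.36751043e-03,  9.72245676e-05, -1.19608900e-03,
       -1.59059339e-04, -5.28776249e-04]), 'tau': array([-1.73217118e-04, -4.31237948e+01, -2.44224787e+01,  7.18365703e-02,
        5.58960834e-02, -1.28235056e-04]), 'tool_pos': array([ 137.3738318 , -506.31655199,  244.83628084]), 'tcp_rot': array([-3.14005573e+00, -2.28953895e-04,  2.64796156e-01]), 'contact_force': array([ 0.623041  ,  0.6600097 , -0.21851633]), 'moment': array([ 0.00217916, -0.02598179,  0.0798844 ]), 'finger_force': 0.0, 'grip_width': 91.78246102072714}
scene 43.582753953460866 282.3838305097495 216.39757422916136 [[-0.792, 0.321, -0.519, -159.1], [-0.61, -0.417, 0.674, 636.337], [0.0, 0.85, 0.526, 744.009], [0.0, 0.0, 0.0, 1.0]] ['pixels', 'vfov', 'cx', 'cy', 'pose']
top 42.78235543736279 278.34780370474476 217.54098030120437 [[0.02, 0.995, -0.103, 374.582], [-1.0, 0.018, -0.013, -227.245], [-0.011, 0.103, 0.995, 1445.966], [0.0, 0.0, 0.0, 1.0]] ['pixels', 'vfov', 'cx', 'cy', 'pose']
```

View pics/scene0.png

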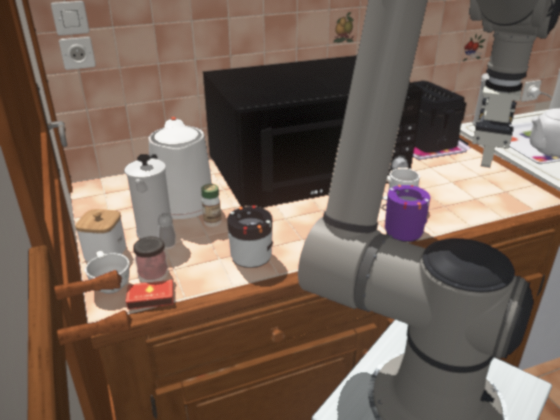

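View pics/top0.png

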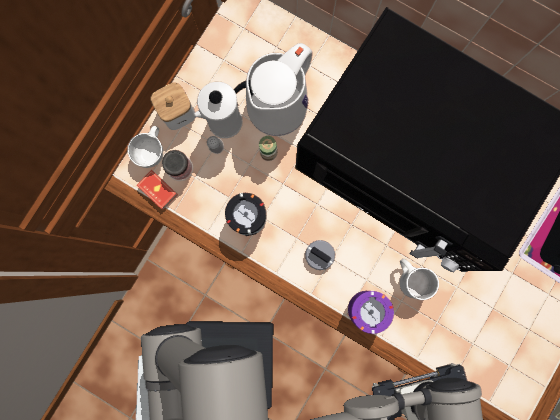

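Scene: grinder at (250,235), purple decoy at (406,213), and the arm hides the lid. Top: black-collared grinder at (246,214), lid with its bar at (320,256), decoy at (371,313), and the microwave close by. Next I'll get a zoomed view and first measurements.

```bash
python3 - <<'E'
from h import *
c=snap('top'); im=c['pixels']
print('grinder',onz(c,246,214,110),'lid',onz(c,320,256,24),'decoy',onz(c,371,313,110),'mug',onz(c,420,285,91))
print('microwave edge', onz(c,300,170,20),onz(c,415,245,20))
a=cv2.resize(im[170:260,205:285],None,fx=6,fy=6,interpolation=cv2.INTER_CUBIC)[:540,:480]
b=cv2.resize(im[235:280,295:348],None,fx=6,fy=6,interpolation=cv2.INTER_CUBIC)
o=np.zeros((540,800,3),np.uint8);o[:540,:480]=a;o[:270,482:800]=b
cv2.imwrite('pics/z.png',o[:,:,::-1])
hsv=cv2.cvtColor(im,cv2.COLOR_RGB2HSV)
# bar: dark
m=np.zeros(im.shape[:2],np.uint8); m[240:275,300:342]=(hsv[240:275,300:342,2]<60)*255
n,l,s,ce=cv2.connectedComponentsWithStats(m)
for i in range(1,n):
    if s[i,4]>30:
        p=np.argwhere(l==i)[:,::-1]; q=np.array([onz(c,u,v,53) for u,v in p]); r=cv2.minAreaRect(q[:,:2].astype(np.float32)); print('bar',s[i],r, cv2.boxPoints(r).round().tolist())
E
```

```text
grinder [ 519.87606909 -127.88664121  110.        ] lid [ 421.10913507 -320.20542618   24.        ] decoy [ 281.0442498  -441.30448554  110.        ] mug [ 351.35438579 -566.50811677   91.        ]
microwave edge [ 651.71859229 -263.87370682   20.        ] [ 455.20281689 -571.85280953   20.        ]
bar [311 247  19  16 126] ((423.5626525878906, -318.3332824707031), (52.22034454345703, 15.858980178833008), 57.28187942504883) [[403.0, -336.0], [416.0, -345.0], [444.0, -301.0], [431.0, -292.0]]
```

View pics/z.png

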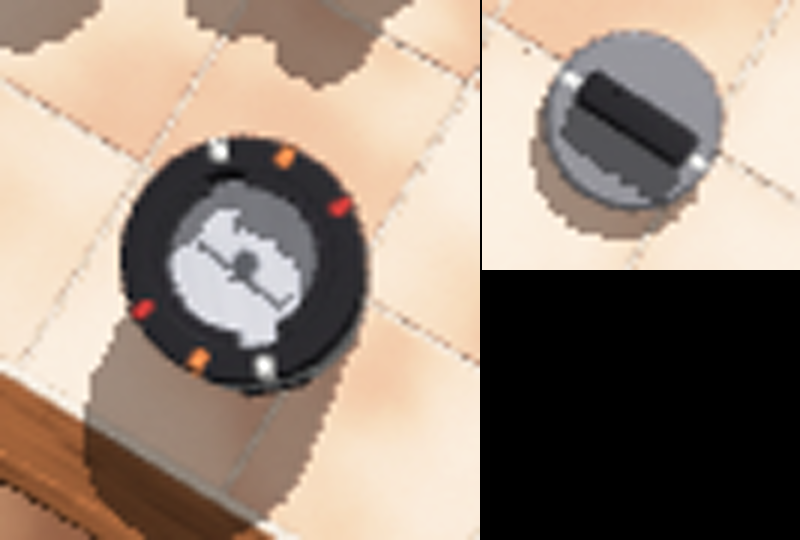

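The zoom shows the grinder's white marks at crop (219,151)/(264,365), orange at (284,157)/(199,360), red at (340,207)/(143,310). The lid ticks are at (571,80) and (698,161), with the bar along them.

```bash
cat >> h.py <<'E'
def plan(xyz,yaw):
    from scipy.spatial.transform import Rotation as R
    T=toolpose(get_obs()); W=R.from_euler('xyz',[np.pi,0,yaw]).as_matrix()
    print('dp',(T[:3,:3].T@(np.array(xyz)-T[:3,3])/1000).round(4),'rot',R.from_matrix(T[:3,:3].T@W).as_rotvec().round(4))
def blobs(c,m,z,lo,hi,pose=None):
    n,l,s,ce=cv2.connectedComponentsWithStats(m.astype(np.uint8))
    return [(ce[i].round(1),int(s[i,4]),onz(c,*ce[i],z,pose)[:2].round(1)) for i in range(1,n) if lo<=s[i,4]<=hi]
E
python3 - <<'E'
from h import *
c=snap('top')
g=lambda x,y:(x/6+205-.4,y/6+170-.4)
def pr(n,a,b,z):
    p,q=[onz(c,*t,z)[:2] for t in (a,b)]; d=p-q; print(n,(p+q)/2,np.hypot(*d),np.arctan2(d[1],d[0]))
pr('white',g(219,151),g(264,365),110)
pr('orange',g(284,157),g(199,360),110)
pr('red',g(340,207),g(143,310),110)
k=lambda x,y:((x-482)/6+295-.4,y/6+235-.4)
pr('lid',k(571,80),k(698,161),24)
plan([423,-318,160],1.0)
E
```

```text
white [ 523.51487013 -124.87015888] 92.16963717510579 0.2318740944601367
orange [ 523.28040202 -124.9649621 ] 92.30382431326859 -0.36966726793771454
red [ 523.1755497  -124.96605579] 92.86939477644354 -1.0667894812464964
lid [ 424.61201671 -320.16628128] 66.11228427923031 1.0205261058454944
dp [ 0.325  -0.1071  0.0853] rot [-7.000e-04 -4.000e-04 -7.352e-01]
```

```bash
python3 -m pendant '{"dp":[[0.05,-0.017,0],[0.1,-0.034,0.01],[0.15,-0.05,0.03],[0.2,-0.067,0.05],[0.25,-0.083,0.07],[0.3,-0.1,0.08],[0.327,-0.107,0.085],[0.327,-0.107,0.085]],"rotation":[[0,0,-0.1],[0,0,-0.2],[0,0,-0.3],[0,0,-0.4],[0,0,-0.5],[0,0,-0.63],[0,0,-0.75],[0,0,-0.75]]}' 
python3 -m pendant '{"dp":[[0,0,0],[0,0,0]],"rotation":[[0,0,0],[0,0,0]]}'
python3 - <<'E'
from h import *
o=get_obs(); c=snap('wrist','w1.png'); print(c['vfov'],c['cx'],c['cy'],np.round(c['T_tool_cam'],3).tolist())
print(o['tool_pos'],o['tcp_rot'])
E
```

```text
time: 1.2
tool_pos: [426.1, -316.5, 159.9]
tcp_rot: [-3.141, -0.0, 1.018]
contact_force: [-0.4, -0.7, -0.3]
grip_width: 92.0
finger_force: 0.0
time: 1.45
tool_pos: [424.2, -318.6, 160.8]
tcp_rot: [3.141, 0.0, 1.012]
contact_force: [-0.2, -0.8, -0.2]
grip_width: 91.6
finger_force: 0.0
65.70646984690485 277.2269326697668 208.46910289279577 [[0.0, 0.966, 0.26, 69.645], [1.0, -0.0, -0.0, 1.003], [0.0, 0.26, -0.966, -139.5], [0.0, 0.0, 0.0, 1.0]]
[ 424.22964156 -318.64163293  160.77683101] [3.14130504e+00 3.08197728e-04 1.01236059e+00]
```

View pics/w1.png

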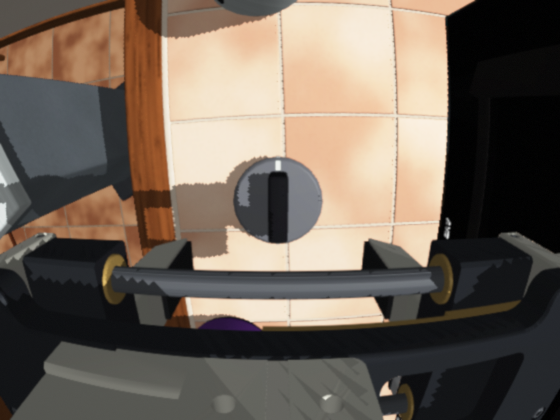

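The wrist view shows the lid centred at about (278,200), bar upright in the picture at columns 268–288, tick at (278,166). The purple decoy is barely visible at the bottom. I'll measure the cap circle and bar.

```bash
python3 - <<'E'
from h import *
o=get_obs(); c=snap('wrist'); im=c['pixels'].astype(int)
P=toolpose(o)@np.array(c['T_tool_cam'])
sat=im.max(2)-im.min(2); v=im.max(2)
R=np.zeros(v.shape,bool); R[165:250,228:328]=1
bar=(v<62)&R
cap=(sat<28)&(v<200)&R
for n,m,z in(('bar',bar,53),('cap',cap,24)):
    k,l,s,ce=cv2.connectedComponentsWithStats(m.astype(np.uint8)); i=1+s[1:,4].argmax(); print(n,s[i])
    h=cv2.convexHull(np.argwhere(l==i)[:,::-1].astype(np.int32))[:,0]
    q=np.array([onz(c,*p,z,P)[:2] for p in h],np.float32); print(cv2.minAreaRect(q),cv2.minEnclosingCircle(q))
tick=(v>200)&(sat<30)&R
print(blobs(c,tick,24,3,200,P))
plan([424,-319,46],1.01)
E
```

```text
bar [ 265  172   23   71 1445]
((426.267333984375, -315.7770080566406), (57.37797164916992, 17.100473403930664), 56.843746185302734) ((427.24468994140625, -316.26605224609375), 28.90121841430664)
cap [ 233  165   89   79 5772]
((424.091796875, -320.5898742675781), (71.06761169433594, 77.71812438964844), 58.01758575439453) ((424.5135192871094, -318.0043029785156), 40.592750549316406)
[(array([277.9, 166.9]), 24, array([ 442.6, -292.3])), (array([320.2, 226.5]), 24, array([ 446.5, -358. ])), (array([286. , 246.5]), 6, array([ 410.4, -358. ]))]
dp [-5.000e-04 -1.000e-04  1.148e-01] rot [0.0004 0.0003 0.0028]
```

```bash
python3 -m pendant '{"dp":[[0,0,0.03],[-0.0005,0,0.07],[-0.0005,0,0.1],[-0.0005,0,0.1145],[-0.0005,0,0.1145],[-0.0005,0,0.1145]],"rotation":[[0,0,0.01],[0,0,0.01],[0,0,0.01],[0,0,0.01],[0,0,0.01],[0,0,0.01]]}'
python3 -m pendant '{"dp":[[0,0,0],[0,0,0],[0,0,0],[0,0,0],[0,0,0],[0,0,0],[0,0,0],[0,0,0]],"rotation":[[0,0,0],[0,0,0],[0,0,0],[0,0,0],[0,0,0],[0,0,0],[0,0,0],[0,0,0]]}' 0
```

```text
time: 2.3
tool_pos: [425.3, -319.0, 47.2]
tcp_rot: [3.139, 0.001, 1.005]
contact_force: [0.9, 0.2, 0.5]
grip_width: 91.8
finger_force: 0.0
time: 3.3
tool_pos: [424.8, -318.3, 46.0]
tcp_rot: [3.142, 0.0, 1.005]
contact_force: [-0.7, 0.2, -0.2]
grip_width: 16.5
finger_force: 0.0
```

```bash
python3 -m pendant '{"dp":[[0,0,0],[0,0,0],[0,0,-0.02],[0,0,-0.06],[0,0,-0.11],[0,0,-0.16],[0,0,-0.16],[0,0,-0.16]],"rotation":[[0,0,0],[0,0,0],[0,0,0],[0,0,0],[0,0,0],[0,0,0],[0,0,0],[0,0,0]]}'
python3 - <<'E'
from h import *
o=get_obs(); c=snap('wrist','w2.png'); print(o['finger_force'],o['grip_width'])
plan([523.3,-125,200],0.235)
E
```

```text
time: 4.3
tool_pos: [424.3, -317.8, 205.2]
tcp_rot: [-3.14, -0.0, 1.005]
contact_force: [-0.5, 0.9, -2.6]
grip_width: 15.6
finger_force: 30.0
29.996187686920166 15.58790273754875
dp [ 0.2158 -0.0195  0.0047] rot [-2.900e-03  5.000e-04  7.698e-01]
```

View pics/w2.png

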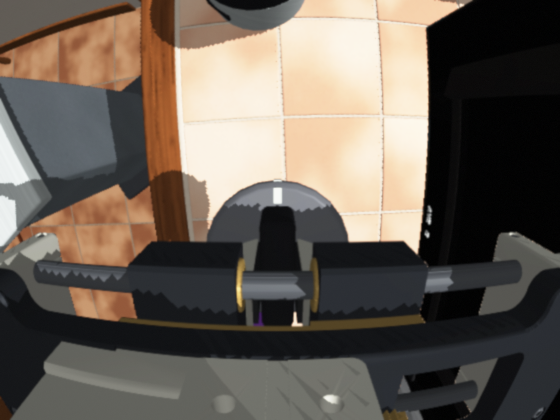

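The lid is held, tick at (278,195) and bar centred between the pads. Next, carry it above the grinder.

```bash
python3 -m pendant '{"dp":[[0.02,-0.002,0],[0.06,-0.006,0],[0.1,-0.01,0],[0.14,-0.013,0],[0.18,-0.017,0],[0.205,-0.019,0],[0.216,-0.0195,0],[0.216,-0.0195,0]],"rotation":[[0,0,0.08],[0,0,0.2],[0,0,0.34],[0,0,0.48],[0,0,0.62],[0,0,0.72],[0,0,0.77],[0,0,0.77]]}'
python3 -m pendant '{"dp":[[0,0,0],[0,0,0]],"rotation":[[0,0,0],[0,0,0]]}'
python3 - <<'E'
from h import *
o=get_obs(); c=snap('wrist','w3.png'); print(o['tool_pos'],o['tcp_rot'])
E
```

```text
time: 5.35
tool_pos: [523.7, -124.6, 204.2]
tcp_rot: [-3.14, 0.003, 0.237]
contact_force: [-0.7, 0.3, -1.4]
grip_width: 15.9
finger_force: 30.0
time: 5.6
tool_pos: [523.7, -126.1, 205.6]
tcp_rot: [-3.141, 0.001, 0.234]
contact_force: [-0.0, 1.0, -1.5]
grip_width: 16.1
finger_force: 30.0
[ 523.74506538 -126.10815906  205.63613687] [-3.14136549e+00  7.21099160e-04  2.34403485e-01]
```

View pics/w3.png

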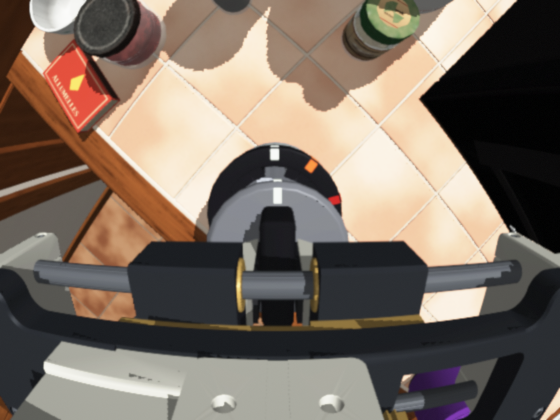

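The wrist view over the grinder shows the white mark at (274,153), orange at (311,166), red at (335,200), lid tick at (278,195). I'll fit both the grinder and the lid in the tool frame.

```bash
cat > meas.py <<'E'
from h import *
from scipy.optimize import least_squares
import sys
zo=float(sys.argv[1]) if len(sys.argv)>1 else None
o=get_obs(); c=snap('wrist'); im=c['pixels']; T=np.array(c['T_tool_cam'])
hsv=cv2.cvtColor(im,cv2.COLOR_RGB2HSV).astype(int); H,S,V=hsv[...,0],hsv[...,1],hsv[...,2]
R=np.zeros(V.shape,bool); R[142:240,205:350]=1
zc=o['tool_pos'][2]-110; print('pose',o['tool_pos'].round(1),o['tcp_rot'].round(4))
w=[b for b in blobs(c,(V>190)&(S<40)&R,zc,15,400,T)]; print('white',w)
dark=lambda b:V[int(b[0][1]),max(0,int(b[0][0])-12)]<60
org=max(blobs(c,(H>5)&(H<18)&(S>200)&(V>180)&R,zc,10,400,T),key=lambda b:b[1]); red=blobs(c,((H<4)|(H>175))&(S>200)&(V>150)&R,zc,10,400,T); print('org',org,'red',red)
wm=min(w,key=lambda b:b[0][1]); 
obs=[(wm[2],0),(org[2],.61)]+([(max(red,key=lambda b:b[1])[2],1.3)] if red else [])
# tool frame: z down so clockwise-from-above = +angle about tool z
r=least_squares(lambda p:np.concatenate([m-(p[:2]+46.5*np.array([np.cos(p[2]+a),np.sin(p[2]+a)])) for m,a in obs]),[0,0,0])
print('grinder in tool x,y,ang',r.x.round(3),'res',r.fun.round(2))
t=[b for b in w if abs(b[0][1]-195)<8 and abs(b[0][0]-278)<12]
for b in t: print('tick in tool', onz(c,*b[0],22,T)[:2].round(2))
E
python3 meas.py
python3 - <<'E'
from h import *
c=snap('wrist'); T=np.array(c['T_tool_cam'])
# cap outer edge at column 278 & tick pixel rows
for v in range(176,210,1): print(v,c['pixels'][v,278].tolist(),onz(c,278,v,22,T)[0].round(1),end='; ')
E
```

```text
pose [ 523.8 -126.1  205.8] [-3.1414e+00  5.0000e-04  2.3440e-01]
white [(array([211.6, 144. ]), 64, array([ 55.8, -47.1])), (array([252.2, 143.6]), 16, array([ 55.6, -17.3])), (array([274.1, 154. ]), 97, array([47.9, -1.5])), (array([342.3, 174.3]), 397, array([33.3, 49. ])), (array([263.7, 179.3]), 36, array([29.2, -9.1])), (array([276.6, 179.9]), 21, array([28.8,  0.3])), (array([277. , 195.1]), 150, array([17.4,  0.6]))]
176 [111, 113, 119] 43.8; 177 [114, 117, 122] 43.3; 178 [139, 144, 144] 42.8; 179 [198, 203, 197] 42.3; 180 [231, 233, 230] 41.8; 181 [183, 187, 186] 41.2; 182 [140, 142, 148] 40.7; 183 [138, 140, 147] 40.2; 184 [139, 142, 149] 39.7; 185 [141, 144, 151] 39.2; 186 [150, 153, 159] 38.7; 187 [196, 200, 199] 38.2; 188 [242, 244, 241] 37.6; 189 [247, 249, 246] 37.1; 190 [248, 249, 247] 36.6; 191 [247, 249, 247] 36.1; 192 [247, 249, 247] 35.6; 193 [247, 249, 247] 35.0; 194 [247, 249, 247] 34.5; 195 [247, 249, 247] 34.0; 196 [247, 249, 247] 33.5; 197 [247, 249, 247] 33.0; 198 [247, 249, 247] 32.4; 199 [247, 249, 247] 31.9; 200 [247, 249, 247] 31.4; 201 [247, 249, 246] 30.9; 202 [243, 245, 242] 30.3; 203 [215, 219, 217] 29.8; 204 [158, 162, 164] 29.3; 205 [125, 128, 133] 28.7; 206 [70, 71, 75] 28.2; 207 [27, 28, 30] 27.7; 208 [19, 20, 21] 27.2; 209 [18, 19, 21] 26.6; Traceback (most recent call last):
  File "meas.py", line 11, in <module>
    org=max(blobs(c,(H>5)&(H<18)&(S>200)&(V>180)&R,zc,10,400,T),key=lambda b:b[1]); red=blobs(c,((H<4)|(H>175))&(S>200)&(V>150)&R,zc,10,400,T); print('org',org,'red',red)
ValueError: max() iterable argument is empty
```

```bash
sed -i 's/(S>200)&(V>180)/(S>150)\&(V>150)/; s/(S>200)&(V>150)/(S>170)\&(V>120)/' meas.py; sed -i 's/min(w,key=lambda b:b\[0\]\[1\])/min(w,key=lambda b:np.hypot(*(b[0]-[274,154])))/' meas.py; sed -i "s/R\[142:240,205:350\]=1/cv2.circle(R8:=R.astype(np.uint8),(276,212),72,1,-1); R=R8>0/" meas.py; python3 meas.py
```

```text
pose [ 524.  -125.9  206. ] [3.1415 0.     0.2343]
white [(array([274.4, 154.4]), 92, array([47.6, -1.2])), (array([219.5, 173.2]), 157, array([ 34. , -41.8])), (array([332.3, 172.4]), 18, array([34.6, 41.4])), (array([338.4, 182.3]), 94, array([27.2, 46.3])), (array([263.6, 179.4]), 31, array([29.1, -9.2])), (array([276.8, 179.9]), 20, array([28.7,  0.4])), (array([277. , 195.1]), 150, array([17.3,  0.6]))]
org (array([311. , 165.5]), 112, array([39.5, 25.5])) red [(array([334.7, 199.7]), 73, array([13.8, 44. ]))]
grinder in tool x,y,ang [ 1.085 -0.777 -0.008] res [ 0.02 -0.03  0.08 -0.04 -0.1   0.08]
tick in tool [33.95  0.64]
```

```bash
python3 -m pendant '{"dp":[[0.0002,-0.0006,0.01],[0.0004,-0.0012,0.025],[0.0004,-0.0012,0.04],[0.0004,-0.0012,0.045],[0.0004,-0.0012,0.045]],"rotation":[[0,0,-0.006],[0,0,-0.012],[0,0,-0.012],[0,0,-0.012],[0,0,-0.012]]}'
python3 meas.py
```

```text
time: 6.42
tool_pos: [524.1, -124.2, 160.4]
tcp_rot: [-3.141, 0.001, 0.247]
contact_force: [-0.6, 0.5, -0.5]
grip_width: 15.9
finger_force: 30.0
pose [ 524.1 -124.2  160.4] [-3.1411e+00  9.0000e-04  2.4680e-01]
white [(array([252.3, 147.3]), 15, array([ 56.2, -13.8])), (array([277.5, 162.5]), 137, array([47.2,  0.9])), (array([220.9, 168.6]), 61, array([ 43.7, -32.7])), (array([277. , 195.4]), 142, array([27.4,  0.6]))]
org (array([322.1, 177.5]), 149, array([38.3, 27.5])) red [(array([345.4, 219.4]), 37, array([12.2, 43.1]))]
grinder in tool x,y,ang [ 1.327 -1.422  0.045] res [-0.58  0.22  0.1   0.58  0.48 -0.8 ]
tick in tool [33.78  0.65]
```

```bash
python3 -m pendant '{"dp":[[0,0,0.004],[0,0,0.008],[0,0,0.012],[0,0,0.015],[0,0,0.015]],"rotation":[[0,0,0.008],[0,0,0.008],[0,0,0.008],[0,0,0.008],[0,0,0.008]]}'
```

```text
time: 7.1
tool_pos: [524.1, -124.2, 145.7]
tcp_rot: [-3.141, 0.0, 0.239]
contact_force: [0.3, -0.8, -0.7]
grip_width: 15.7
finger_force: 30.0
```

```bash
python3 -m pendant '{"dp":[[0,0,0.002],[0,0,0.004],[0,0,0.0055],[0,0,0.0065],[0,0,0.0065]],"rotation":[[0,0,0],[0,0,0],[0,0,0],[0,0,0],[0,0,0]]}'
```

```text
time: 7.72
tool_pos: [524.2, -124.3, 140.0]
tcp_rot: [3.141, -0.0, 0.239]
contact_force: [-2.5, 0.0, 4.7]
grip_width: 15.7
finger_force: 30.0
```

```bash
python3 -m pendant '{"dp":[[0,0,0],[0,0,0],[0,0,0],[0,0,0],[0,0,0],[0,0,0],[0,0,0],[0,0,0]],"rotation":[[0,0,0.08],[0,0,0.18],[0,0,0.28],[0,0,0.38],[0,0,0.48],[0,0,0.56],[0,0,0.6],[0,0,0.6]]}'
python3 - <<'E'
from h import *
o=get_obs(); print(o['moment'],o['contact_force'])
c=snap('wrist'); cv2.imwrite('pics/w4.png',cv2.resize(c['pixels'][120:270,180:380],None,fx=4,fy=4,interpolation=cv2.INTER_CUBIC)[:,:,::-1])
np.save('w4.npy',c['pixels'])
E
```

```text
time: 8.72
tool_pos: [524.6, -123.8, 140.0]
tcp_rot: [-3.141, -0.001, -0.361]
contact_force: [-0.8, 4.5, 5.0]
grip_width: 15.7
finger_force: 30.0
[ 0.69968479  0.14930445 -0.02943754] [-0.78023049  4.51155549  4.95683767]
```

View pics/w4.png

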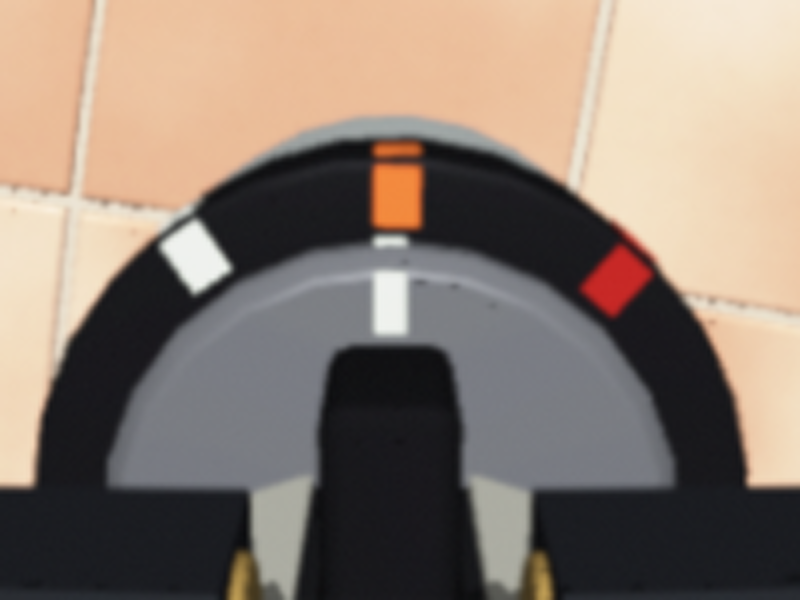

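The tick at (390,300) lies just left of the orange mark at (397,195). White is at (196,257), red at (617,280), and the cap sits down on the collar. I'll compute the remaining turn.

```bash
python3 - <<'E'
from h import *
from scipy.optimize import least_squares
o=get_obs(); c=snap('wrist'); T=np.array(c['T_tool_cam'])
g=lambda x,y,z:onz(c,x/4+180-.4,y/4+120-.4,z,T)[:2]
zc=o['tool_pos'][2]-110
obs=[(g(196,257,zc),-.61),(g(397,195,zc),0),(g(617,280,zc),.69)]
r=least_squares(lambda p:np.concatenate([m-(p[:2]+46.5*np.array([np.cos(p[2]+a),np.sin(p[2]+a)])) for m,a in obs]),[0,0,0])
print('collar',r.x.round(3),r.fun.round(2))
t=g(390,303,22); e=g(128,490,22);f=g(660,490,22)
print('tick',t,'cap edges',e,f, 'tick ang about collar axis',np.arctan2(*(t-r.x[:2])[::-1]))
print('bar corners', g(335,350,-7),g(450,350,-7),g(318,600,-7),g(463,600,-7))
E
```

```text
collar [0.231 0.443 0.015] [-0.07 -0.08  0.15 -0.03 -0.08  0.11]
tick [34.12631589  0.18737795] cap edges [  8.45936457 -35.0783281 ] [ 8.44595645 36.56693357] tick ang about collar axis -0.00753141846812734
bar corners [35.60211139 -5.61257006] [35.60298718  6.51152093] [ 6.49174707 -7.92064081] [6.4912995 8.40809  ]
```

```bash
python3 -m pendant '{"dp":[[0,0,0],[0,0,0],[0,0,0],[0,0,0]],"rotation":[[0,0,0.016],[0,0,0.016],[0,0,0.016],[0,0,0.016]]}'
python3 - <<'E'
from h import *
c=snap('wrist'); cv2.imwrite('pics/w5.png',cv2.resize(c['pixels'][120:270,180:380],None,fx=4,fy=4,interpolation=cv2.INTER_CUBIC)[:,:,::-1])
E
```

```text
time: 9.32
tool_pos: [524.5, -123.9, 140.0]
tcp_rot: [-3.141, -0.001, -0.376]
contact_force: [-1.3, 2.9, 5.0]
grip_width: 15.6
finger_force: 30.0
```

View pics/w5.png

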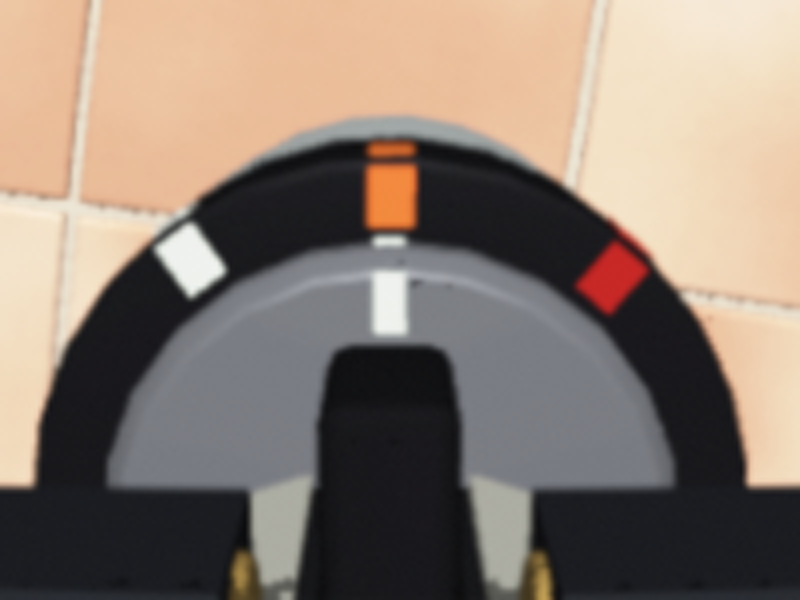

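The tick (390,303) now points at the orange mark (391,195), the lid is seated, and the grip is holding. I'll hand in the job.

```bash
python3 -c "
from plant import workorder; print(workorder.close_job())"
```

```text
the job is handed in; nothing more can be done
None
```

The lid is fully seated in the grinder's collar and turned to the orange pulse marks, short of the lock click; the arm still grips it there, and the job was handed in at about 9.4 s (no verdict was shown).

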